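# Flip the keeper and draw the quill to its groove

### The job

The grease groove of the quill in the sloping head has to be inspected: swing the windowed keeper plate right over on its hinge until it stops and its padded underside faces up, then take the quill by its stem and draw it straight out along its sloping bore, without levering it sideways, until the whole ring groove is just clear of the bore mouth, with no more than about a centimetre of plain shank showing below the groove. Finish holding the quill still there, its end still in the bore, and leave the other things on the bench where they are.

Things in the scene. Friction and masses are not known exactly. Their poses are not given: they have to be found in the camera images.
- block: The head: fixed cream-painted casting bolted to the bench, its top face (107 x 80 mm) sloping 15 degrees (0.262 rad) down towards the robot side. Origin on the bench straight below the hinge line; z up, x away from the robot (turned up to about 0.4 rad about the vertical), y parallel to the hinge.
- bore_mouth (a point): Centre of the bore's mouth on the sloping face, 104 mm above the bench. z points out along the bore's axis, square to the face; x uphill in the face towards the hinge; y level. The face spans x -40 to +67, y -40 to +40 mm; only the hinge lugs (15 mm high, near x = 42 mm) stand on it. Bore blind, 73 mm deep, 15.2 mm wide.
- hinge (a point): Middle of the keeper's hinge axis, 42 mm uphill of bore_mouth (its +x) and 10 mm above the face. Axes parallel to those of bore_mouth; the hinge axis is y.
- keeper (a joint): Angle of the keeper plate (rad): 0 lying closed over the quill's collar (starts at 0 to 0.25), rising as its free end is lifted and swung over away from the robot, 3.05 at its stop, lying turned over beyond the hinge, underside up. The hinge is stiff: the plate stays where it is left; about 2 N at the handle moves it.
- keeper_handle (a point): Centre of the grip bar (14 mm diameter, 26 mm long, parallel to the hinge; pinched on its two ends it pivots in the fingers) at the free end of the 4 mm thick, 58 mm wide aluminium keeper. In hinge axes at joint angle a: 105 mm * (-cos a, 0, sin a). Plate ends 78 mm from the hinge, then a 12 mm wide neck; free air under the bar at both ends.
- quill: Loose steel quill, about 0.2 kg, in the bore. Origin on its axis at the collar's underside, which rests on the face at the start; z along the axis, out of the bore. Collar 34 mm wide, 6 mm thick, under the keeper; stem above it 16 mm diameter, 40 mm long, through the keeper's 22 mm wide window; shank below 14 mm diameter, 68 mm long.
- groove (a point): Middle of the 6 mm wide greasy ring groove in the shank, on the quill's axis, 37 mm below the collar's underside, so 37 mm deep in the bore at the start. The groove is just clear of the mouth when this point is 3 mm out along the bore's z.
- stem (a point): Point on the quill's axis at which to grip the stem: 30 mm above the collar's underside, 16 mm below the stem's top; axes as the quill.
- quill_end (a point): Lower end of the quill's shank, on its axis, 68 mm below the collar's underside; axes as the quill.
- spare_quill: Bystander: plain steel rod 16 mm diameter, 110 mm long, lying on the bench beside the head. Leave alone.
- screwdriver: Bystander: screwdriver lying on the other side of the head. Leave alone.
- slab: Bystander: brown stone slab 90 x 65 x 8 mm. Leave alone.
- slab2: Bystander: grey-green stone slab 75 x 50 x 10 mm. Leave alone.
- cup: Bystander: white bowl 80 mm wide, 55 mm high. Leave alone.
- spare_wheel: Bystander: grey grinding wheel 150 mm across, 38 mm thick, lying flat. Leave alone.
- oil: Bystander: white bottle 50 mm wide, 110 mm high. Leave alone.
Things that resemble listed ones, but are neither listed nor needed, are in the scene too. Of the things like the block, leave any that is brown; of the rest the smaller one is meant.

How it is judged:
On the way:
1. the keeper plate is turned right over, underside up, with the quill still seated (value of joint keeper above 2.75 rad and z of groove in the frame of bore_mouth below -0.025 m), for 0.2 s.
At the end, for the whole second after the job is handed in: Keeper past 2.75 rad; groove middle 2 to 18 mm outside the mouth along the bore axis, quill end in the bore, aligned within 0.07 rad; fingers hold the quill still (over 3 N), pressing it on the head with under 25 N; no bystander moved over 25 mm (value of joint keeper above 2.75 rad and z of groove in the frame of bore_mouth between 0.002 and 0.018 m and horizontal distance between quill_end and bore_mouth below 0.02 m and angle between the z axis of quill and the z axis of bore_mouth, either way round below 0.07 rad and contact force between quill and the fingers above 3 N and linear speed of quill below 0.01 m/s and contact force between quill and block below 25 N and not (distance of any of spare_quill, screwdriver, slab, slab2, cup, spare_wheel, oil from where it was at the start of the episode above 0.025 m)); the arm keeps its last pose, push and grip.
It fails at once if another thing on the bench is pushed more than 25 mm (distance of any of spare_quill, screwdriver, slab, slab2, cup, spare_wheel, oil from where it was at the start of the episode above 0.025 m).
It fails at once if the quill's end leaves the bore (z of quill_end in the frame of bore_mouth above 0 m).
It fails at once if the quill is levered hard against the head (over 80 N) (contact force between quill and block above 80 N).
It also fails if it takes over 48 s, if anything falls off the work surface, if the arm or the gripper's body presses on something with over 40 N, if the wrist force passes 120 N, or if a joint passes its speed limit or range.

### The arm

A 6-joint arm with a two-finger parallel gripper is mounted at the origin on the work surface. World frame = base frame: x ahead of the robot, y to its left, z up, the work surface at z = 0. Lengths are in m, angles in rad, forces in N, time in s.
With the tool pointing down it reaches from about 0.35 to 0.775 m from the base axis. Payload 7.3 kg.
Tool frame: the origin (TCP) lies at the very end of the fingers, on their centre line; the grasp point (between the pads) lies 19 mm behind it (pinch_z is the distance from the TCP to the grasp point, in m); z points along the fingers, y is the line along which they close (so a half turn about z gives the same grasp; the last joint's range is limited). The gripper opens to 92 mm and grips with 3 to 60 N. Pads are 19 mm wide; open, the fingers measure 130 mm over their backs; the gripper's body (75 mm by 190 mm) begins 47 mm behind the grasp point.
Start: joints at [0.978, 0.342, 1.524, -0, 1.275, -0.146], TCP at [0.227, 0.473, 0.227] pointing down, gripper open.
Joint ranges: [-2.53, 2.53], [-0.77, 2.02], [0.04, 2.7], [-1, 4.14], [0.28, 2.66], [-3.11, 3.11]. Speed limits (rad/s): [2.57, 2.57, 3.14, 3.14, 3.14, 3.14].

### API

Orientations are given as [roll, pitch, yaw] about the fixed x, y, z axes, in that order (R = Rz(yaw) Ry(pitch) Rx(roll)).
In Python, from cell import * gives the robot as it stands.
- The arm moves only by the tool arm_command, never from a script. Its arguments are lists of equal length, an entry for each row: "fingers": the gripper command: -1 is fully open, 1 is shut, values between are in proportion; "travel": the shift along the tool's x, y, z in m, a list of three; "dr": the turn, a rotation vector about the tool's x, y, z in degrees, a list of three. In form: {"fingers": [fingers, ...], "travel": [[x, y, z], ...], "dr": [[wx, wy, wz], ...]}. A call has 1 to 8 rows; each row is the pose to reach, as a shift and turn from the pose commanded when the call began, along the tool's axes at that moment; what a row does not reach only later rows make up. A row lasts 1/12 s, in which the tool goes at most 41.7 mm and 7.16 degrees, less where a joint would pass 70% of its speed; a pose out of reach is approached as far as the arm can. A call with a gripper value outside its range is refused whole. The fingers move at their own pace and stop on an object; "squeeze" is the grip in N (left out, the last holds). Time passes only in rows, so rows that repeat a pose let the fingers close. It gives the time, the measured TCP pose, the force, the opening and the grip force at its end, in the units of the state.
- observe(): the state, without advancing time (a new reading comes with each control period).
- read_camera(name): name is "scene" or "top" or "wrist"; returns a dict with "color" (420x560x3 uint8, blue, green, red), "z_map" (420x560 float32, m along the optical axis (not along the pixel's ray), 0 where there is no reading), "fx", "fy", "cx", "cy" (pixels), "k1" (the pictures are not rectified: a ray, as slopes to the right and down, at radius r is drawn at 1 + k1 r^2 times it, then the intrinsics apply), "R" (3x3) and "t" (3): a world point X has camera coordinates R X + t. Camera axes: x right, y down, z forward; pixel columns grow to the right and rows downward; lengths in m; the calibration is good to about 2 mm. A picture is of the moment at which its call begins.
- hand_in(): hands the job in; it is judged then, once.
The state is a dict: "time": time; "qpos": joint angles; "qvel": joint speeds; "joint_efforts": joint torques, N m; "tool_pos": TCP position; "tool_rot": TCP orientation; "contact_force": force on the tool from outside, world axes, zero at the start; "torque": the same for the moment, N m; "opening": finger opening in m; "grip_force": force on a finger pad.
Only numpy, scipy, OpenCV 4.12 (cv2) and the standard library are available. Lean on these libraries where they do the work, as an engineer would, in place of code of your own. Each camera call takes 0.05 s, during which the arm holds its last target. There are 200 camera calls.

## Working session

There is one attempt and no reset: what is moved stays moved. The work goes in short steps, Python scripts to look and compute and a tool call to move; the robot and the scene stay as the last step left them, time stands still between calls to the robot, and variables do not carry over. Pictures are saved under pics/ and viewed, at most 10 in all, crops included, and the job is handed in when it is done.

Besides the shell and the picture viewer there is one more tool, called after "Request:" by a JSON object that holds its "fn" and its "kwargs". arm_command: Moves the arm, as the interface text tells. Its arguments: {"type":"object","properties":{"fingers":{"type":"array","items":{"type":"number"}},"travel":{"type":"array","items":{"type":"array","items":{"type":"number"}}},"dr":{"type":"array","items":{"type":"array","items":{"type":"number"}}},"squeeze":{"type":"number"}},"required":["fingers","travel","dr"]}

```bash
mkdir -p pics; cat > h.py <<'E'
import numpy as np, cv2
from cell import *
from scipy.spatial.transform import Rotation as Ro
def snap(n):
    c=read_camera(n); np.savez(''+n+'.npz',**c); return c
def load(n): return dict(np.load(''+n+'.npz'))
def cloud(c):
    h,w=c['z_map'].shape
    u,v=np.meshgrid(np.arange(w),np.arange(h))
    K=np.array([[c['fx'],0,c['cx']],[0,c['fy'],c['cy']],[0,0,1.]],float)
    p=np.stack([u,v],-1).reshape(-1,1,2).astype(float)
    # radial: drawn = (1+k1 r^2) * ray -> OpenCV model
    s=cv2.undistortPoints(p,K,np.array([float(c['k1']),0,0,0]))[:,0].reshape(h,w,2)
    z=c['z_map'][...,None]
    X=np.concatenate([s*z,z],-1)
    W=(X-c['t'])@c['R']; W[c['z_map']==0]=np.nan
    return W
E
python3 - <<'E'
from h import *
ims=[]
for n in ['scene','top']:
    c=snap(n); ims.append(c['color']); print(n,(-c['R'].T@c['t']).round(3),c['k1'],c['fx'])
    cv2.imwrite(f'pics/{n}0.png',cv2.resize(c['color'],(800,600)))
print(observe())
E
```

```text
scene [ 1.218 -0.587  1.34 ] -0.03695309328263259 545.4377328799036
top [ 0.301 -0.028  1.327] 0.028585385504284272 394.4683365802765
{'time': 0.1, 'qpos': array([ 9.78034329e-01,  3.42673703e-01,  1.52488212e+00, -1.09394417e-06,
        1.27539788e+00, -1.45990774e-01]), 'qvel': array([ 0.00122893, -0.0026893 , -0.00020195, -0.00058977, -0.00221263,
       -0.00049645]), 'joint_efforts': array([ 1.06653923e-03, -4.32007170e+01, -2.44693226e+01,  7.19192787e-02,
        5.26634278e-02, -7.75079593e-05]), 'tool_pos': array([0.2266108 , 0.47319249, 0.22611748]), 'tool_rot': array([-3.14024593e+00, -1.96960439e-04,  2.69482162e+00]), 'contact_force': array([-0.07278625, -0.69334932,  0.06331835]), 'torque': array([ 0.00116917,  0.01401976, -0.0189765 ]), 'grip_force': 0.0, 'opening': 0.09177495003484444}
```

View pics/scene0.png

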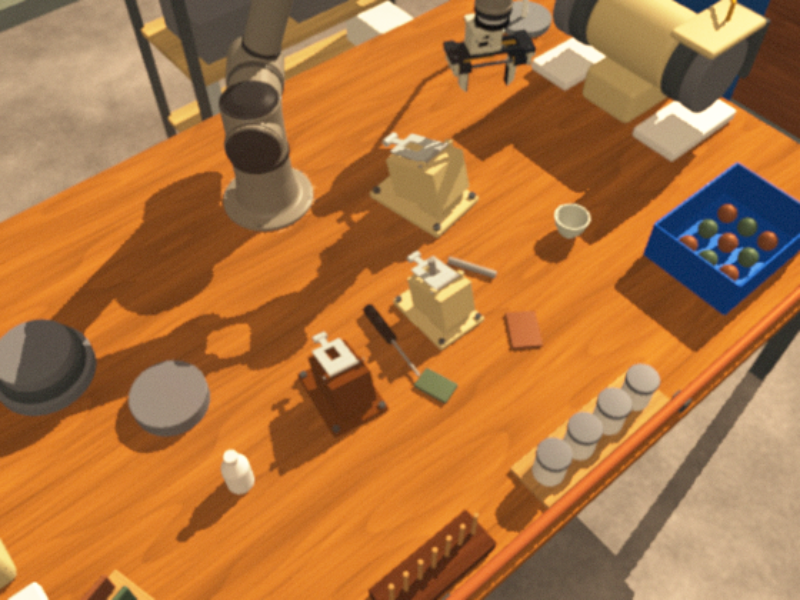

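View pics/top0.png

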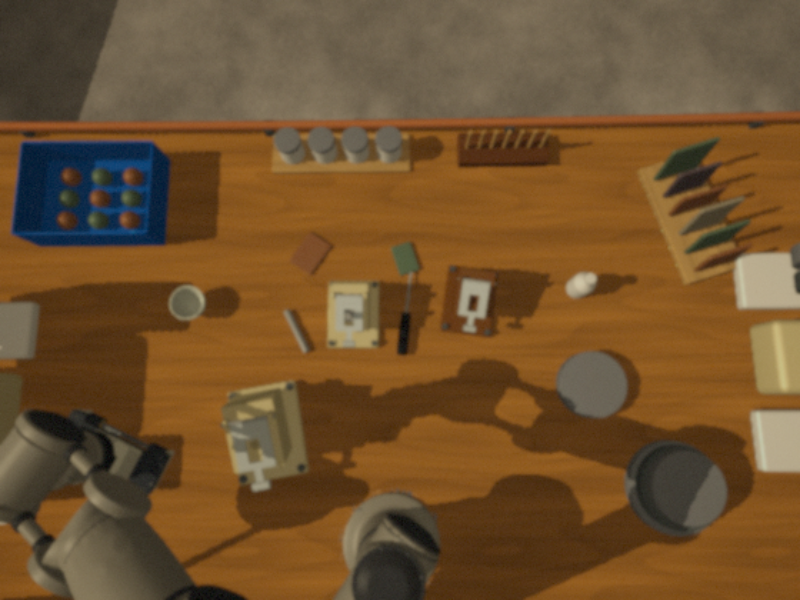

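The target is the smaller cream head: about (440,295) in the scene view and (353,315) in the top view. The stem shows through the keeper window and the handle points towards the robot. The spare rod lies to its left and the screwdriver to its right.

```bash
python3 - <<'E'
from h import *
ims=[]
for n,(u0,u1,v0,v1) in {'scene':(255,365,160,260),'top':(190,300,180,260)}.items():
    c=load(n);W=cloud(c)
    im=c['color'][v0:v1,u0:u1]; ims.append(cv2.resize(im,(400,int(400*(v1-v0)/(u1-u0))),interpolation=cv2.INTER_CUBIC))
    P=W[v0:v1,u0:u1].reshape(-1,3); C=im.reshape(-1,3).astype(int)
    sat=C.max(1)-C.min(1)
    m=(P[:,2]>0.09)&(P[:,2]<0.3)
    Q=P[m]; print(n,len(Q),np.percentile(Q,[0,5,50,95,100],axis=0).round(3).tolist())
    hs=cv2.cvtColor(im,cv2.COLOR_BGR2HSV).reshape(-1,3)
    g=m&(hs[:,1]<70); Q=P[g]; print('grey',len(Q),np.percentile(Q,[0,5,50,95,100],axis=0).round(3).tolist())
    for zlo in (0.006,):
        b=(P[:,2]>zlo)&(P[:,2]<0.025)&(hs[:,1]<150)&(hs[:,2]>60)
        # cream base
        r=cv2.minAreaRect((P[b|m][:,:2]*1000).astype(np.float32)); print('base rect mm',r)
    if n=='top':
        for y in range(0,80,2): print(y+v0,' '.join('%3d'%(1000*W[y+v0,x]) [2] if 0 else '%3.0f'%(1000*W[y+v0,x,2]) for x in range(225,272,2)))
h=max(i.shape[0] for i in ims)
cv2.imwrite('pics/crop0.png',np.hstack([cv2.copyMakeBorder(i,0,h-i.shape[0],0,0,0) for i in ims]))
E
```

```text
scene 1069 [[0.427, -0.165, 0.09], [0.452, 0.045, 0.094], [0.529, 0.078, 0.116], [0.57, 0.115, 0.13], [0.599, 0.124, 0.155]]
grey 321 [[0.427, 0.057, 0.104], [0.439, 0.06, 0.11], [0.505, 0.083, 0.12], [0.533, 0.11, 0.129], [0.541, 0.121, 0.153]]
base rect mm ((505.4613037109375, 57.04832458496094), (225.28982543945312, 475.07989501953125), 22.368614196777344)
top 943 [[0.429, 0.045, 0.09], [0.449, 0.05, 0.098], [0.508, 0.085, 0.118], [0.56, 0.122, 0.129], [0.564, 0.126, 0.152]]
grey 510 [[0.429, 0.058, 0.098], [0.439, 0.061, 0.109], [0.496, 0.086, 0.12], [0.534, 0.112, 0.132], [0.537, 0.115, 0.152]]
base rect mm ((519.193359375, 68.30555725097656), (183.0528564453125, 338.8067626953125), 21.14657211303711)
180   9  -2   1   5  -1  -4   5  -3   1  -2  -4  -5  -1   3   2  -4   1  -1   1   3   1   5   2   0
182  -1   3   1  -2   2  -5   2   4   3  -2  -2   3   2   1   3  -2   2   2   1  -1   1  -2  -3   2
184  -2  -4   4  -4   0  -8  -1  -2   0  -3  -3  -0  -1  -3   0  -4  -0   1   4   7   3  -2  -0  -1
186  -1  -2   1  -0  -2   0   1  -4   0   3  -1   1   3  -3   2   0  -3   0  -2  -0 
[... 2915 characters left out ...]

246   2   2  -2  -3  -3   2  -0  -3   3  -3  -2   0  -4  -3   1  -4  -0  -1   1   3  -1  -1  -3   2
248   1   3   4   3   4  -1   0  -2   1  -5  -5   3  -3  -6   1   3  -5  -3   4  -2  -2   2  -3   7
250   3  -0   2   3  -2   4  -1  -2  -1   2  -1   2   3   2  -0   2  -1   0  -4   2  -2  -2  -0  -1
252  -4   5   2  -1  -2  -0   1   1  -5  -4  -7  -2  -2   2  -3  -0  -1  10  -8   5   0  -0   2   4
254  -0  -1   3   1  -2   1   3   5   1  -1  -3  -0  -4   1   4   2  -3  -0  -1   0  -5  -1   1  -4
256   1   2   1   1  -2  -0   3  -3  -1  -2  -8   2  -3   3   1  -1  -1   1   0   2  -0   3  -1   2
258   5  -1   1   3  -4  -1   3   1  -1  -0  -0   2  -1  -0   3  -1   3   5  -0   1  -1  -3  -2  -3
```

View pics/crop0.png

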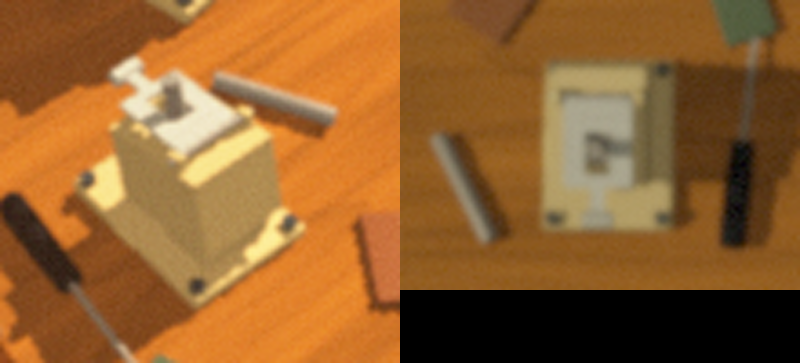

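```bash
python3 - <<'E'
from h import *
s15,c15=np.sin(.2618),np.cos(.2618)
for n,(u0,u1,v0,v1) in {'scene':(255,365,160,260),'top':(190,300,180,260)}.items():
    c=load(n);W=cloud(c);im=c['color'][v0:v1,u0:u1]
    P=W[v0:v1,u0:u1].reshape(-1,3); hs=cv2.cvtColor(im,cv2.COLOR_BGR2HSV).reshape(-1,3)
    box=(P[:,0]>.40)&(P[:,0]<.62)&(P[:,1]>0.0)&(P[:,1]<.15)
    hi=box&(P[:,2]>.09)
    base=box&(P[:,2]>.009)&(P[:,2]<.022)
    print(n,'all rect',cv2.minAreaRect((P[hi|base][:,:2]*1000).astype(np.float32)))
    print(' hi rect',cv2.minAreaRect((P[hi&(P[:,0]>.458)][:,:2]*1000).astype(np.float32)))
    st=P[box&(P[:,2]>.14)]; print(' stem top',len(st),st.mean(0).round(4),np.median(st,0).round(4))
    g=hi&(hs[:,1]<90)
    h=P[g&(P[:,0]<.444)]; print(' handle',len(h),h.mean(0).round(4),h.min(0).round(3),h.max(0).round(3))
    k=P[g&(P[:,0]<.53)&(P[:,2]<.135)&(P[:,2]>.105)]
    for _ in range(4):
        A=np.c_[k[:,:2],np.ones(len(k))]; co=np.linalg.lstsq(A,k[:,2],rcond=None)[0]; k=k[abs(A@co-k[:,2])<.006]
    print(' keeper plane',len(k),co.round(3),'slope',np.hypot(*co[:2]),'z@.5,.085',co@[.5,.085,1])
    # plate rows: y midpoints vs x
    pl=P[g&(P[:,0]<.54)&(P[:,0]>.46)]; print(' plate rect',cv2.minAreaRect((pl[:,:2]*1000).astype(np.float32)))
    f=P[hi&(hs[:,1]>100)]; print(' cream',len(f))
    L=[]
    for x in np.arange(.465,.53,.01):
        q=P[hi&(abs(P[:,0]-x)<.006)]; L.append((x,q[:,1].min().round(4),q[:,1].max().round(4)))
    L=np.array(L); print(' edge slopes',np.polyfit(L[:,0],L[:,1],1),np.polyfit(L[:,0],L[:,2],1))
E
```

```text
scene all rect ((511.72528076171875, 83.14157104492188), (121.66312408447266, 168.93191528320312), 88.90494537353516)
 hi rect ((517.0477905273438, 84.05265808105469), (80.67535400390625, 117.61849212646484), 88.33499908447266)
 stem top 27 [0.492  0.0835 0.1466] [0.4932 0.0826 0.1455]
 handle 38 [0.437  0.0848 0.1115] [0.427 0.072 0.104] [0.444 0.101 0.122]
 keeper plane 314 [ 0.157 -0.006  0.042] slope 0.15712636651407463 z@.5,.085 0.1197468453713788
 plate rect ((500.5447998046875, 89.12113952636719), (65.9604721069336, 78.52181243896484), 88.24073791503906)
 cream 598
 edge slopes [-0.03178571  0.06067679] [0.16892857 0.03325179]
top all rect ((498.7229309082031, 85.5540771484375), (119.3575668334961, 191.17462158203125), 89.41032409667969)
 hi rect ((511.9930114746094, 85.87899780273438), (81.09951782226562, 104.88994598388672), 89.97663879394531)
 stem top 24 [0.4876 0.0857 0.1478] [0.4876 0.0862 0.1479]
 handle 39 [0.4344 0.0866 0.1131] [0.429 0.074 0.108] [0.442 0.099 0.117]
 keeper plane 399 [0.145 0.005 0.047] slope 0.1455537461343463 z@.5,.085 0.12003143579578249
 plate rect ((499.52947998046875, 87.97984313964844), (64.03067779541016, 79.27342987060547), 88.91183471679688)
 cream 304
 edge slopes [-0.01821429  0.05571607] [-0.01928571  0.13551786]
```

Both views agree. The stem top puts the mouth at (0.500, 0.085, 0.104), yaw is about -0.01 and the keeper is near 0.11 rad. The handle should then be at about (0.434, 0.086, 0.109), and I measured (0.434–0.437, 0.086). Next I work out the approach moves.

```bash
cat >> h.py <<'E'
YAW=-0.012; M=np.array([.500,.0852,.104])
RB=Ro.from_euler('xyz',[0,-.2618,YAW]).as_matrix()   # bore_mouth axes in world (x uphill)
def face(x,y,z): return M+RB@np.array([x,y,z])
def handle(a): return face(.042-.105*np.cos(a),0,.010+.105*np.sin(a))
def trot(tilt): # fingers down; tilt rad towards +x
    return Ro.from_matrix(Ro.from_euler('xyz',[0,-tilt,YAW]).as_matrix()@Ro.from_euler('xyz',[np.pi,0,np.pi]).as_matrix())
def show(ts):
    s=observe(); R0=Ro.from_euler('xyz',s['tool_rot']); p0=s['tool_pos']
    print('now',round(s['time'],2),p0.round(4),s['tool_rot'].round(3),'F',s['contact_force'].round(1),'open',round(s['opening'],4),'grip',round(s['grip_force'],1))
    for p,R in ts:
        print((R0.inv().apply(np.array(p)-p0)).round(4).tolist(),np.degrees((R0.inv()*R).as_rotvec()).round(2).tolist())
E
python3 - <<'E'
from h import *
print('RB z',RB[:,2],handle(.11),handle(3.05))
h=handle(.11)
show([([.2266,.473,.33],trot(0)),([h[0],h[1],.33],trot(0)),([h[0],h[1],.17],trot(0)),([h[0],h[1],.094],trot(0))])
c=cloud(load('top'));q=c[320:350,150:215].reshape(-1,3);print('big head max z',np.nanpercentile(q[:,2],99),q[np.nanargmax(q[:,2])])
E
```

```text
RB z [-0.258801    0.00310576  0.96592567] [0.43419287 0.08598972 0.10865183] [0.63648227 0.08356213 0.16086837]
now 0.1 [0.2266 0.4732 0.2261] [-3.14  -0.     2.695] F [-0.1 -0.7  0.1] open 0.0918 grip 0.0
[-0.0001, -0.0003, -0.1039] [-0.07, -0.03, -24.91]
[-0.3545, -0.2597, -0.1036] [-0.07, -0.03, -24.91]
[-0.3545, -0.2594, 0.0564] [-0.07, -0.03, -24.91]
[-0.3545, -0.2593, 0.1324] [-0.07, -0.03, -24.91]
big head max z 0.14639820622926455 [0.19787925 0.24020883 0.14980708]
```

Request:
{"fn": "arm_command", "kwargs": {"fingers": [-1, -1, -1, -1, -1, -1, -1, -1], "travel": [[0, 0, -0.04], [0, 0, -0.08], [-0.03, -0.02, -0.104], [-0.06, -0.045, -0.104], [-0.09, -0.067, -0.104], [-0.12, -0.09, -0.104], [-0.15, -0.112, -0.104], [-0.18, -0.134, -0.104]], "dr": [[0, 0, 0], [0, 0, 0], [0, 0, -6], [0, 0, -12], [0, 0, -18], [0, 0, -25], [0, 0, -25], [0, 0, -25]]}}

```text
time: 0.77
tool_pos: [0.3315, 0.273, 0.3306]
tool_rot: [-3.141, -0.0, 3.133]
contact_force: [1.0, -0.2, 0.5]
opening: 0.0916
grip_force: 0.0
```

```bash
python3 - <<'E'
from h import *
h=handle(.11)
show([([h[0],h[1],.33],trot(0)),([h[0],h[1],.17],trot(0))])
E
```

```text
now 0.77 [0.3315 0.273  0.3306] [-3.141 -0.     3.133] F [ 1.  -0.2  0.5] open 0.0916 grip 0.0
[-0.1044, -0.1861, 0.0006] [-0.02, -0.01, 0.18]
[-0.1044, -0.186, 0.1606] [-0.02, -0.01, 0.18]
```

Request:
{"fn": "arm_command", "kwargs": {"fingers": [-0.1, -0.1, -0.1, -0.1, -0.1, -0.1, -0.1, -0.1], "travel": [[-0.02, -0.036, 0], [-0.04, -0.072, 0], [-0.06, -0.107, 0.01], [-0.08, -0.143, 0.04], [-0.104, -0.186, 0.07], [-0.104, -0.186, 0.105], [-0.104, -0.186, 0.14], [-0.104, -0.186, 0.14]], "dr": [[0, 0, 0], [0, 0, 0], [0, 0, 0], [0, 0, 0], [0, 0, 0], [0, 0, 0], [0, 0, 0], [0, 0, 0]]}}

```text
time: 1.43
tool_pos: [0.4296, 0.0863, 0.1847]
tool_rot: [-3.141, -0.012, 3.128]
contact_force: [-2.4, -0.9, -0.9]
opening: 0.0511
grip_force: 0.0
```

```bash
python3 - <<'E'
from h import *
h=handle(.11)
c=snap('wrist');cv2.imwrite('pics/w1.png',c['color'])
show([([h[0],h[1],.094],trot(0))])
W=cloud(c);hs=cv2.cvtColor(c['color'],cv2.COLOR_BGR2HSV)
P=W.reshape(-1,3)
b=(abs(P[:,0]-.434)<.03)&(abs(P[:,1]-.086)<.03)&(P[:,2]>.09)&(P[:,2]<.135)
q=P[b]; print(len(q)); 
if len(q): print(np.percentile(q,[1,50,99],axis=0).round(4))
E
```

```text
now 1.48 [0.4307 0.0871 0.1874] [-3.141 -0.009  3.129] F [-0.1  0.5  0.8] open 0.0505 grip 0.0
[-0.0044, -0.0011, 0.0933] [-0.01, -0.54, -0.01]
2069
[[0.4252 0.058  0.0941]
 [0.4569 0.0879 0.1141]
 [0.4639 0.1148 0.1169]]
```

View pics/w1.png

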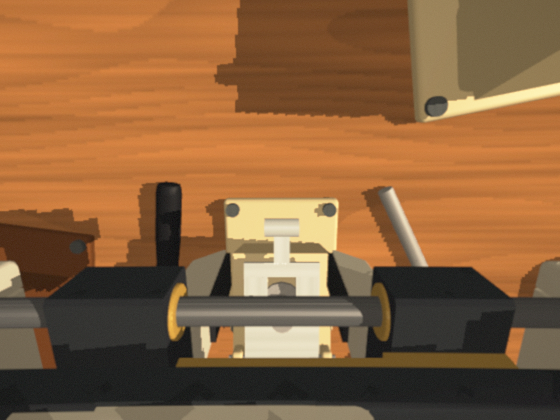

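The wrist view shows the bar at pixels (263–300, 218–237), in front of the fingers and laterally centred. I measure it there.

```bash
python3 - <<'E'
from h import *
c=load('wrist');W=cloud(c);hs=cv2.cvtColor(c['color'],cv2.COLOR_BGR2HSV)
q=W[215:240,255:308].reshape(-1,3); q=q[(q[:,2]>.095)&(q[:,2]<.135)]
print(len(q),np.percentile(q,[2,50,98],axis=0).round(4))
q=W[240:262,270:295].reshape(-1,3); q=q[(q[:,2]>.095)&(q[:,2]<.135)]
print('neck',np.percentile(q,[2,50,98],axis=0).round(4))
h=handle(.11)
show([([h[0],h[1],.093],trot(0))])
E
```

```text
700 [[0.4251 0.076  0.107 ]
 [0.4305 0.0886 0.1142]
 [0.4401 0.1011 0.1165]]
neck [[0.4411 0.0801 0.0953]
 [0.4505 0.089  0.1132]
 [0.465  0.0982 0.1151]]
now 1.48 [0.4307 0.0871 0.1874] [-3.141 -0.009  3.129] F [-0.1  0.5  0.8] open 0.0505 grip 0.0
[-0.0044, -0.0011, 0.0943] [-0.01, -0.54, -0.01]
```

Request:
{"fn": "arm_command", "kwargs": {"fingers": [-0.1, -0.1, -0.1, -0.1, -0.1], "travel": [[0, 0, 0], [0, 0, 0.03], [0, 0, 0.06], [0, 0, 0.075], [0, 0, 0.075]], "dr": [[0, 0, 0], [0, 0, 0], [0, 0, 0], [0, 0, 0], [0, 0, 0]]}}

```text
time: 1.9
tool_pos: [0.433, 0.0887, 0.1156]
tool_rot: [3.141, -0.001, 3.133]
contact_force: [-0.0, -0.3, 0.2]
opening: 0.0501
grip_force: 0.0
```

```bash
python3 - <<'E'
from h import *
show([([.4335,.087,.093],trot(0))])
E
```

```text
now 1.9 [0.433  0.0887 0.1156] [ 3.141e+00 -1.000e-03  3.133e+00] F [-0.  -0.3  0.2] open 0.0501 grip 0.0
[-0.0006, -0.0017, 0.0226] [0.01, -0.07, 0.18]
```

Request:
{"fn": "arm_command", "kwargs": {"fingers": [-0.1, -0.1, 0.5, 0.5, 0.5, 0.5, 0.5, 0.5], "travel": [[0, -0.001, 0.0215], [0, -0.001, 0.0215], [0, -0.001, 0.0215], [0, -0.001, 0.0215], [0, -0.001, 0.0215], [0, -0.001, 0.0215], [0, -0.001, 0.0215], [0, -0.001, 0.0215]], "dr": [[0, 0, 0], [0, 0, 0], [0, 0, 0], [0, 0, 0], [0, 0, 0], [0, 0, 0], [0, 0, 0], [0, 0, 0]], "squeeze": 15}}

```text
time: 2.57
tool_pos: [0.4341, 0.088, 0.0951]
tool_rot: [3.139, 0.002, 3.13]
contact_force: [0.7, 6.9, 0.2]
opening: 0.0254
grip_force: 15.0
```

```bash
python3 - <<'E'
from h import *
show([])
E
```

```text
now 2.57 [0.4341 0.088  0.0951] [3.139e+00 2.000e-03 3.130e+00] F [0.7 6.9 0.2] open 0.0254 grip 15.0
```

Gripped the bar (25.4 mm). Next, the deltas for swinging it over.

```bash
python3 - <<'E'
from h import *
R0=Ro.from_euler('xyz',observe()['tool_rot'])
for a in [.2,.3,.45,.6,.8,1,1.2,1.4]: print(a,R0.inv().apply(handle(a)-handle(.11)).round(3).tolist())
E
```

```text
0.2 [0.001, 0.0, -0.009]
0.3 [0.001, 0.0, -0.02]
0.45 [-0.001, 0.0, -0.036]
0.6 [-0.005, 0.0, -0.051]
0.8 [-0.014, 0.0, -0.07]
1 [-0.026, 0.0, -0.086]
1.2 [-0.042, 0.0, -0.1]
1.4 [-0.06, 0.0, -0.111]
```

Request:
{"fn": "arm_command", "kwargs": {"fingers": [0.5, 0.5, 0.5, 0.5, 0.5, 0.5, 0.5, 0.5], "travel": [[0.001, 0.001, -0.009], [0.001, 0.001, -0.02], [-0.001, 0.001, -0.036], [-0.005, 0.001, -0.051], [-0.014, 0.001, -0.07], [-0.026, 0.001, -0.086], [-0.026, 0.001, -0.086], [-0.026, 0.001, -0.086]], "dr": [[0, 0, 0], [0, 0, 0], [0, 0, 0], [0, 0, 0], [0, 0, 0], [0, 0, 0], [0, 0, 0], [0, 0, 0]]}}

```text
time: 3.23
tool_pos: [0.4589, 0.0878, 0.1819]
tool_rot: [3.141, 0.0, 3.131]
contact_force: [-5.7, 2.7, 7.3]
opening: 0.0258
grip_force: 15.0
```

```bash
python3 - <<'E'
from h import *
show([])
c=snap('scene');cv2.imwrite('pics/s2.png',cv2.resize(c['color'][120:270,220:420],(800,600)))
R0=Ro.from_euler('xyz',observe()['tool_rot'])
for a in [1.2,1.4,1.6,1.8,2,2.2,2.4,2.6,2.8,2.95,3.05]: print(a,R0.inv().apply(handle(a)-handle(1.)).round(3).tolist())
E
```

```text
now 3.23 [0.4589 0.0878 0.1819] [3.141 0.    3.131] F [-5.7  2.7  7.3] open 0.0258 grip 15.0
1.2 [-0.016, -0.0, -0.014]
1.4 [-0.034, -0.0, -0.025]
1.6 [-0.053, -0.0, -0.032]
1.8 [-0.074, -0.0, -0.034]
2 [-0.095, -0.0, -0.033]
2.2 [-0.115, -0.0, -0.027]
2.4 [-0.134, -0.0, -0.018]
2.6 [-0.151, -0.0, -0.005]
2.8 [-0.164, -0.0, 0.011]
2.95 [-0.172, -0.0, 0.025]
3.05 [-0.176, -0.0, 0.034]
```

View pics/s2.png

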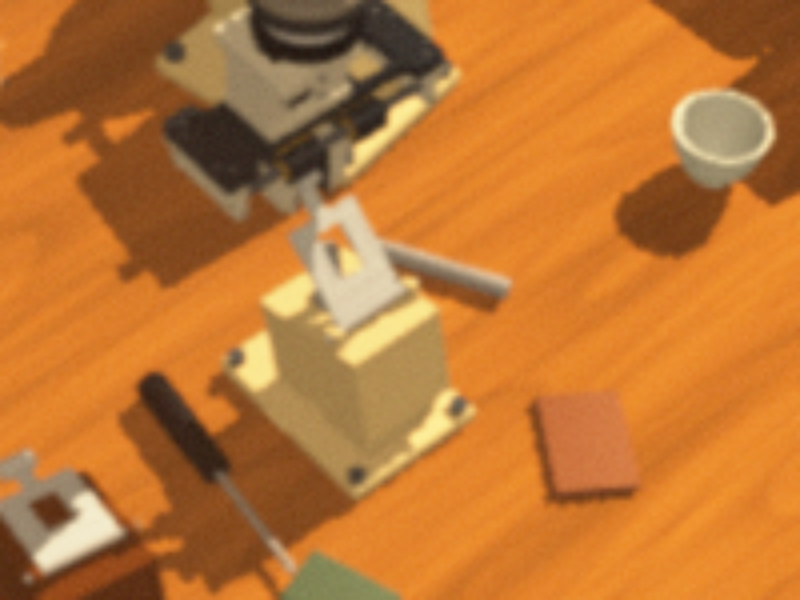

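The plate is up at about 1 rad, held between the fingers (view (310,180)). Forces are small, so I continue.

Request:
{"fn": "arm_command", "kwargs": {"fingers": [0.5, 0.5, 0.5, 0.5, 0.5, 0.5], "travel": [[-0.015, 0.001, -0.015], [-0.033, 0.001, -0.026], [-0.052, 0.001, -0.033], [-0.073, 0.001, -0.035], [-0.094, 0.001, -0.034], [-0.094, 0.001, -0.034]], "dr": [[0, 0, 0], [0, 0, 0], [0, 0, 0], [0, 0, 0], [0, 0, 0], [0, 0, 0]]}}

```text
time: 3.78
tool_pos: [0.5573, 0.0869, 0.216]
tool_rot: [-3.141, 0.007, 3.13]
contact_force: [1.4, -1.5, 10.0]
opening: 0.0254
grip_force: 15.0
```

```bash
python3 - <<'E'
from h import *
show([])
R0=Ro.from_euler('xyz',observe()['tool_rot'])
for a in [2.2,2.4,2.6,2.8,2.95,3.05]: print(a,R0.inv().apply(handle(a)-handle(2)).round(3).tolist())
E
```

```text
now 3.78 [0.5573 0.0869 0.216 ] [-3.141  0.007  3.13 ] F [ 1.4 -1.5 10. ] open 0.0254 grip 15.0
2.2 [-0.02, -0.0, 0.006]
2.4 [-0.039, -0.0, 0.015]
2.6 [-0.055, -0.0, 0.028]
2.8 [-0.069, -0.0, 0.044]
2.95 [-0.077, -0.0, 0.058]
3.05 [-0.081, -0.0, 0.068]
```

Request:
{"fn": "arm_command", "kwargs": {"fingers": [0.5, 0.5, 0.5, 0.5, 0.5, 0.5, 0.5, 0.5], "travel": [[-0.02, 0, 0.005], [-0.039, 0, 0.014], [-0.056, 0, 0.027], [-0.07, 0, 0.043], [-0.078, 0, 0.057], [-0.082, 0, 0.068], [-0.082, 0, 0.068], [-0.082, 0, 0.068]], "dr": [[0, 0, 0], [0, 0, 0], [0, 0, 0], [0, 0, 0], [0, 0, 0], [0, 0, 0], [0, 0, 0], [0, 0, 0]]}}

```text
time: 4.45
tool_pos: [0.638, 0.0861, 0.147]
tool_rot: [-3.141, 0.006, 3.131]
contact_force: [8.1, -1.3, 0.1]
opening: 0.0259
grip_force: 15.0
```

```bash
python3 - <<'E'
from h import *
show([]); print(handle(3.05)-[0,0,.0145])
E
```

```text
now 4.45 [0.638  0.0861 0.147 ] [-3.141  0.006  3.131] F [ 8.1 -1.3  0.1] open 0.0259 grip 15.0
[0.63648227 0.08356213 0.14636837]
```

Request:
{"fn": "arm_command", "kwargs": {"fingers": [0.5, 0.5, -0.1, -0.1, -0.1, -0.1, -0.1, -0.1], "travel": [[0, 0, 0.003], [0, 0, 0.003], [0, 0, 0.003], [0, 0, 0.003], [0, 0, 0.002], [0, 0, -0.03], [0, 0, -0.07], [0, 0, -0.09]], "dr": [[0, 0, 0], [0, 0, 0], [0, 0, 0], [0, 0, 0], [0, 0, 0], [0, 0, 0], [0, 0, 0], [0, 0, 0]]}}

```text
time: 5.12
tool_pos: [0.6359, 0.0868, 0.2403]
tool_rot: [3.141, 0.004, 3.131]
contact_force: [0.3, 0.8, 0.6]
opening: 0.0508
grip_force: 0.0
```

```bash
python3 - <<'E'
from h import *
ims=[]
for n,(u0,u1,v0,v1) in {'scene':(255,365,160,260),'top':(190,300,160,260)}.items():
    c=snap(n);W=cloud(c);im=c['color'][v0:v1,u0:u1]; ims.append(cv2.resize(im,(400,364),interpolation=cv2.INTER_CUBIC))
    P=W[v0:v1,u0:u1].reshape(-1,3)
    st=P[(abs(P[:,0]-.49)<.025)&(abs(P[:,1]-.086)<.025)&(P[:,2]>.125)&(P[:,2]<.16)]
    print(n,len(st),st.mean(0).round(4) if len(st) else '')
    if len(st): 
        t=st[st[:,2]>.14]; print(' top',len(t),t.mean(0).round(4),t.min(0).round(4),t.max(0).round(4))
cv2.imwrite('pics/crop3.png',np.hstack(ims))
show([(face(0,0,.15),trot(.2618)),(face(0,0,.06),trot(.2618)),(face(0,0,.011),trot(.2618))])
E
```

```text
scene 41 [0.4931 0.0833 0.1413]
 top 25 [0.4912 0.0835 0.1466] [0.4795 0.075  0.14  ] [0.5022 0.0917 0.1515]
top 0 
now 5.22 [0.6369 0.0869 0.2411] [3.141 0.008 3.131] F [-0.1  0.2  0.1] open 0.0504 grip 0.0
[0.1756, -0.003, -0.0092] [0.03, -14.53, 0.1]
[0.153, -0.0031, 0.0779] [0.03, -14.53, 0.1]
[0.1407, -0.0031, 0.1254] [0.03, -14.53, 0.1]
```

View pics/crop3.png

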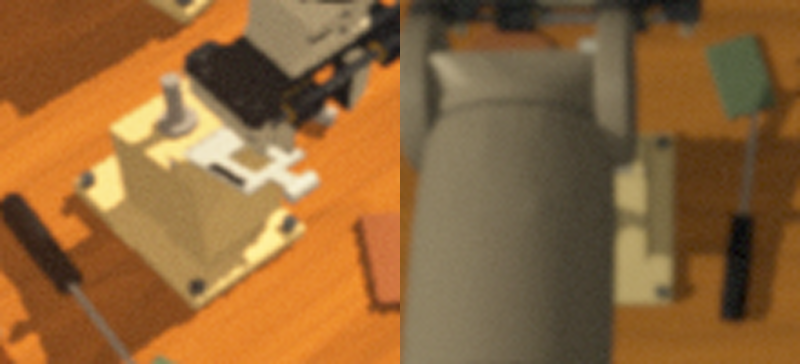

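The keeper is fully over, the quill is still seated (stem in the scene crop at (170,100)). Kinematic evidence from the bar puts the centre line at y≈0.0875. I move above the stem, tilted with the bore.

Request:
{"fn": "arm_command", "kwargs": {"fingers": [-0.1, -0.1, -0.1, -0.1, -0.1, -0.1, -0.1, -0.1], "travel": [[0.03, 0, -0.015], [0.06, 0, -0.015], [0.09, 0, -0.015], [0.12, 0, -0.012], [0.15, 0, -0.009], [0.175, 0, -0.009], [0.175, 0, -0.009], [0.175, 0, -0.009]], "dr": [[0, 0, 0], [0, -4, 0], [0, -8, 0], [0, -12, 0], [0, -14.5, 0], [0, -14.5, 0], [0, -14.5, 0], [0, -14.5, 0]]}}

```text
time: 5.88
tool_pos: [0.4592, 0.0887, 0.2451]
tool_rot: [3.142, 0.253, 3.132]
contact_force: [-0.9, 0.7, -0.0]
opening: 0.0502
grip_force: 0.0
```

```bash
sed -i 's/M=np.array(.*/M=np.array([.500,.0875,.104])/' h.py; python3 - <<'E'
from h import *
c=snap('wrist');cv2.imwrite('pics/w4.png',c['color'])
show([(face(0,0,.06),trot(.2618)),(face(0,0,.011),trot(.2618))])
P=cloud(c).reshape(-1,3); L=(P-M)@RB
m=(np.hypot(L[:,0],L[:,1])<.02)&(L[:,2]>.03)&(L[:,2]<.055); q=L[m]
if len(q): print('stem local',len(q),np.percentile(q,[2,50,98],axis=0).round(4))
st=(cloud(load('scene')).reshape(-1,3)-M)@RB; q=st[(np.hypot(st[:,0],st[:,1])<.02)&(st[:,2]>.02)&(st[:,2]<.055)]
print('scene local',len(q),np.percentile(q,[2,50,98],axis=0).round(4))
E
```

```text
now 5.93 [0.4605 0.0886 0.2453] [3.141 0.254 3.131] F [-0.6 -0.1 -0.4] open 0.0509 grip 0.0
[-0.0023, -0.0006, 0.0867] [0.03, -0.47, 0.09]
[-0.0027, -0.0007, 0.1357] [0.03, -0.47, 0.09]
stem local 358 [[-0.0097 -0.0067  0.0321]
 [-0.0043  0.0003  0.0477]
 [ 0.0049  0.0074  0.0492]]
scene local 42 [[-0.007  -0.0108  0.0227]
 [ 0.0032 -0.005   0.0394]
 [ 0.0094  0.0035  0.0486]]
```

View pics/w4.png

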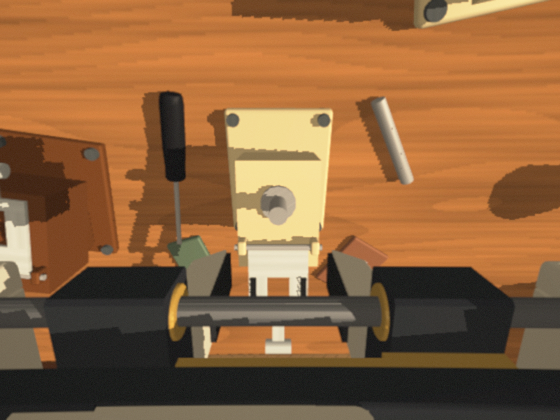

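The stem is at (277,205), laterally centred; the keeper lies flat beyond the hinge. Descend along the bore axis.

Request:
{"fn": "arm_command", "kwargs": {"fingers": [-0.1, -0.1, -0.1, -0.1, -0.1, -0.1], "travel": [[-0.001, 0, 0.03], [-0.001, 0, 0.06], [-0.001, 0, 0.09], [-0.001, 0, 0.115], [-0.001, 0, 0.122], [-0.001, 0, 0.122]], "dr": [[0, 0, 0], [0, 0, 0], [0, 0, 0], [0, 0, 0], [0, 0, 0], [0, 0, 0]]}}

```text
time: 6.43
tool_pos: [0.4917, 0.088, 0.1249]
tool_rot: [-3.141, 0.248, 3.131]
contact_force: [0.1, -1.1, -0.0]
opening: 0.0505
grip_force: 0.0
```

```bash
python3 - <<'E'
from h import *
show([(face(-.001,0,.013),trot(.2618))])
print('local',RB.T@(observe()['tool_pos']-M))
E
```

```text
now 6.43 [0.4917 0.088  0.1249] [-3.141  0.248  3.131] F [ 0.1 -1.1 -0. ] open 0.0505 grip 0.0
[-0.0017, -0.0004, 0.0093] [0.01, -0.78, 0.06]
local [-0.00257426  0.00036377  0.02235165]
```

Request:
{"fn": "arm_command", "kwargs": {"fingers": [-0.1, -0.1, -0.1, 0.7, 0.7, 0.7, 0.7, 0.7], "travel": [[-0.002, 0, 0.005], [-0.002, 0, 0.009], [-0.002, 0, 0.009], [-0.002, 0, 0.009], [-0.002, 0, 0.009], [-0.002, 0, 0.009], [-0.002, 0, 0.009], [-0.002, 0, 0.009]], "dr": [[0, -0.8, 0], [0, -0.8, 0], [0, -0.8, 0], [0, -0.8, 0], [0, -0.8, 0], [0, -0.8, 0], [0, -0.8, 0], [0, -0.8, 0]], "squeeze": 25}}

```text
time: 7.1
tool_pos: [0.4961, 0.0881, 0.1195]
tool_rot: [3.141, 0.268, 3.131]
contact_force: [-0.4, -0.5, -0.3]
opening: 0.0221
grip_force: 0.0
```

```bash
python3 - <<'E'
from h import *
show([(face(-.001,0,.013+.050),trot(.2618))])
s=observe();print('local',RB.T@(s['tool_pos']-M),s['torque'])
E
```

```text
now 7.1 [0.4961 0.0881 0.1195] [3.141 0.268 3.131] F [-0.4 -0.5 -0.3] open 0.0221 grip 0.0
[0.001, -0.0006, -0.0471] [0.03, 0.33, 0.08]
local [0.00023943 0.00059753 0.015947  ] [ 0.04638329  0.1359301  -0.00178528]
```

Fingers are still closing, so hold.

Request:
{"fn": "arm_command", "kwargs": {"fingers": [0.85, 0.85, 0.85, 0.85, 0.85, 0.85], "travel": [[0, 0, 0.002], [0, 0, 0.002], [0, 0, 0.002], [0, 0, 0.002], [0, 0, 0.002], [0, 0, 0.002]], "dr": [[0, 0, 0], [0, 0, 0], [0, 0, 0], [0, 0, 0], [0, 0, 0], [0, 0, 0]], "squeeze": 25}}

```text
time: 7.6
tool_pos: [0.4967, 0.0879, 0.1178]
tool_rot: [-3.141, 0.268, 3.131]
contact_force: [-2.4, -1.5, 6.3]
opening: 0.0151
grip_force: 25.0
```

```bash
python3 - <<'E'
from h import *
show([(face(0,0,.05),trot(.2618))])
s=observe();print('local',RB.T@(s['tool_pos']-M),'Flocal',RB.T@s['contact_force'],s['torque'])
E
```

```text
now 7.6 [0.4967 0.0879 0.1178] [-3.141  0.268  3.131] F [-2.4 -1.5  6.3] open 0.0151 grip 25.0
[0.0002, -0.0004, -0.0358] [0.01, 0.35, 0.1]
local [0.00038583 0.00039932 0.01418754] Flocal [-0.67982963 -1.53524585  6.73801632] [-0.21171475  0.3843072  -0.07749771]
```

Request:
{"fn": "arm_command", "kwargs": {"fingers": [0.85, 0.85, 0.85, 0.85], "travel": [[0, 0, -0.004], [0, 0, -0.009], [0, 0, -0.015], [0, 0, -0.015]], "dr": [[0, 0, 0], [0, 0, 0], [0, 0, 0], [0, 0, 0]]}}

```text
time: 7.93
tool_pos: [0.4926, 0.0882, 0.1326]
tool_rot: [3.141, 0.268, 3.131]
contact_force: [0.4, -1.8, -1.6]
opening: 0.0149
grip_force: 25.0
```

```bash
python3 - <<'E'
from h import *
show([(face(.0004,.0004,.0142+.045),trot(.2618))])
s=observe();print('local',RB.T@(s['tool_pos']-M),'Flocal',RB.T@s['contact_force'],s['torque'])
E
```

```text
now 7.93 [0.4926 0.0882 0.1326] [3.141 0.268 3.131] F [ 0.4 -1.8 -1.6] open 0.0149 grip 25.0
[-0.0003, -0.0002, -0.0296] [0.03, 0.35, 0.08]
local [0.00029721 0.00060573 0.02956071] Flocal [-0.05032759 -1.75416939 -1.6473307 ] [-0.1674663   0.19222409 -0.06882115]
```

Light force, just the quill's weight. Continue the draw.

Request:
{"fn": "arm_command", "kwargs": {"fingers": [0.85, 0.85, 0.85, 0.85, 0.85, 0.85], "travel": [[0, 0, -0.007], [0, 0, -0.014], [0, 0, -0.021], [0, 0, -0.027], [0, 0, -0.029], [0, 0, -0.029]], "dr": [[0, 0, 0], [0, 0, 0], [0, 0, 0], [0, 0, 0], [0, 0, 0], [0, 0, 0]]}}

```text
time: 8.43
tool_pos: [0.4849, 0.0883, 0.1604]
tool_rot: [3.141, 0.268, 3.131]
contact_force: [0.8, -1.5, -1.5]
opening: 0.0155
grip_force: 25.0
```

```bash
python3 - <<'E'
from h import *
show([])
s=observe();print('local',RB.T@(s['tool_pos']-M),'Flocal',RB.T@s['contact_force'],s['torque'])
c=snap('scene');cv2.imwrite('pics/s5.png',cv2.resize(c['color'][160:260,255:365],(800,600),interpolation=cv2.INTER_CUBIC))
E
```

```text
now 8.43 [0.4849 0.0883 0.1604] [3.141 0.268 3.131] F [ 0.8 -1.5 -1.5] open 0.0155 grip 25.0
local [-2.28643787e-06  6.64471345e-04  5.84217740e-02] Flocal [ 0.3948012  -1.50965176 -1.66321306] [-0.19677139  0.15353316 -0.0925838 ]
```

View pics/s5.png

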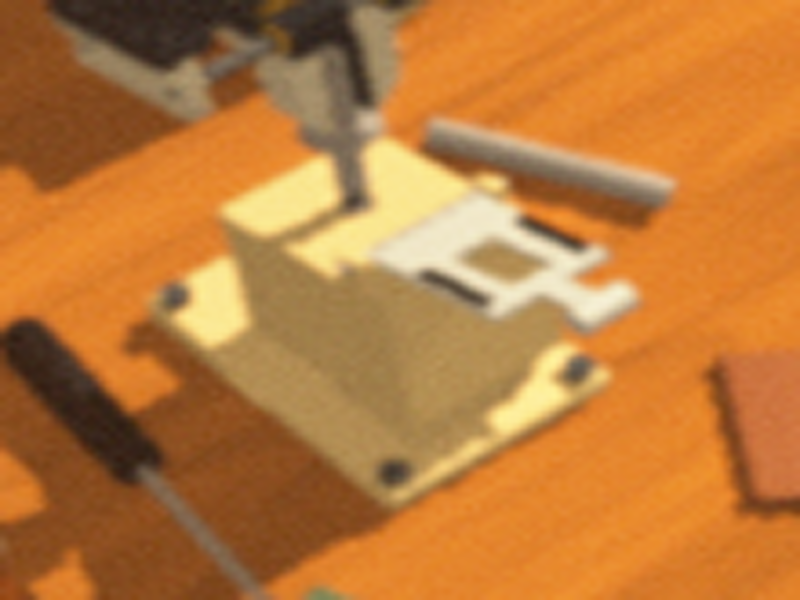

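The shank is drawn with a dark groove just above the mouth at (355,200), collar at about (350,130). A quick depth check of the collar follows, then hand in.

```bash
python3 - <<'E'
from h import *
c=snap('scene');im=c['color'];L=(cloud(c)-M)@RB
m=(np.hypot(L[...,0],L[...,1])<.024)&(L[...,2]>.008)&(L[...,2]<.07)
for z in np.arange(.002,.07,.004):
    k=(np.hypot(L[...,0],L[...,1])<.026)&(abs(L[...,2]-z)<.002)
    if k.any(): q=L[k]; print(round(z,3),k.sum(),np.ptp(q[:,0]).round(3),np.hypot(q[:,0],q[:,1]).max().round(4),im[k].mean(0).round())
show([])
E
```

```text
0.002 61 0.049 0.0258 [130. 208. 232.]
0.006 7 0.025 0.025 [108. 166. 194.]
0.01 3 0.005 0.0064 [ 77. 105. 127.]
0.014 5 0.01 0.0117 [ 92. 125. 151.]
0.018 4 0.009 0.0073 [ 92. 124. 147.]
0.022 5 0.011 0.0125 [ 97. 126. 150.]
0.026 3 0.005 0.0083 [102. 141. 167.]
0.03 5 0.006 0.009 [ 90. 115. 135.]
0.034 3 0.006 0.0099 [ 90. 120. 143.]
0.042 2 0.019 0.016 [ 79. 114. 152.]
0.046 19 0.026 0.0198 [ 96. 127. 155.]
0.05 25 0.025 0.018 [108. 134. 156.]
0.054 7 0.019 0.017 [ 94. 122. 146.]
0.058 10 0.017 0.0173 [ 84. 109. 131.]
0.062 10 0.009 0.0197 [ 76. 102. 127.]
0.066 6 0.009 0.0232 [ 91. 121. 143.]
now 8.53 [0.4849 0.0883 0.1598] [3.142 0.267 3.131] F [ 0.7 -0.3 -1.7] open 0.0157 grip 25.0
```

The collar spans about 44–50 mm above the face, so the groove is at about +7 mm and the grip hasn't slipped. Handing in.

```bash
python3 -c "
from cell import *
print(hand_in())"
```

```text
the job is handed in; nothing more can be done
None
```

I swung the keeper fully over, drew the quill about 44 mm so its groove sits about 7 mm clear of the mouth with its end still in the bore, and handed the job in holding it still at 25 N; no verdict came back.

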